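# Hold the dressing tray open at the marker

## Task

Lift the loose cap off the dressing dispenser's pull post and set it down, right way up and without dropping it, on a bare patch of the tabletop off the dispenser. Then take the post and pull the spring-return tray out until its pointer is in line with the steel marker clip, and keep holding it there: finish with the tray still held at the marker, do not let go. Leave the other things on the table where they are.

Things in the scene. Friction and masses are not known exactly. Their poses are not given: they have to be found in the camera images.
- dispenser: fixed white dressing dispenser. Origin on the tabletop under the middle of its housing; its front looks along its own -x (roughly to the robot), z up. Housing: x -60 to +70 mm, y +-54 mm, 68 mm high. A wooden base plate 8 mm thick lies under it and reaches forward: x -215 to +70 mm, y -62 to +93 mm.
- tray: grey tray sliding out of the housing along the dispenser's -x, 85 mm travel. A spring draws it home: 3 N when in, +0.7 N per 10 mm. Starts fully in, and then its frame is the dispenser's. Its flat nose then spans x -142 to -62 mm, y +-40 mm, top at 22 mm height; it carries the upright pull post, 20 mm (x) by 24 mm (y), centred at x -112, y 0, from 22 to 76 mm height.
- pull_post (a point): point in the middle of the tray's pull post, 55 mm above the tabletop (21 mm below the post's top); moves with the tray; at the start hidden inside the cap. Fully in, the gap from the post to the housing's front is 42 mm.
- pointer (a point): outer end of the tray's pointer, a bar 4 mm wide (along x) that juts 16 mm out of the left (+y) edge of the nose, in line with the middle of the post; point at its top, 22 mm above the tabletop. Moves with the tray.
- marker: fixed steel marker clip on the +y edge of the base plate, 35 to 65 mm further out (-x) than the pointer at the start; a block 16 x 22 x 16 mm with a round stud on top and a 4 mm wide fin pointing in (-y) to the pointer's path. Axes parallel to the dispenser's; origin 8 mm above the tabletop in the fin's middle plane: the pointer is at the mark when its x in this frame is 0.
- cap: loose white cap, a hollow box open below, 50 mm (x) by 60 mm (y), walls 3 mm, 62 mm high, with a round knob 24 mm across and 30 mm high on top (92 mm in all), 50 to 100 g. Origin at the centre of its lower rim, z up. At the start it stands on the tray's nose (22 mm height) over the pull post with about 10 mm play; raise it over 60 mm to clear the post.
- cap_knob (a point): point on the axis of the cap's knob, 83 mm above the cap's lower rim (9 mm below the knob's top).
- firstaid_box: bystander: white plastic first-aid box 140 x 200 x 75 mm with a low carrying handle on the lid (93 mm in all); origin under its centre.
- tweezers_tin: bystander: flat steel tin 100 x 45 x 18 mm; origin under its centre, long side along x.
- thermometer_case: bystander: glass thermometer case 135 x 20 x 19 mm; origin under its centre, long side along x.
- flashlight: bystander: orange flashlight lying down, 155 mm long (x), 48 mm across the head, with a toggle switch; origin under its middle.
- pill_bottle: bystander: small jar 40 mm across, 62 mm high; origin under its centre.
- tape_roll: bystander: roll of tape lying flat, 64 mm across, 25 mm high; origin under its centre.
- mug: bystander: mug 80 mm across, 90 mm high with a handle; origin under its centre.
There are look-alikes about, which are no part of the job. Leave any black or brown look-alike of the cap alone.

How it is judged:
On the way, in this order (a step that is already met when the one before it is completed fails the run):
1. the cap stands upright on the tabletop, let go, off the dispenser (height (world z) of cap between -0.005 and 0.005 m and angle between cap's own z axis and vertical below 0.12 rad and linear speed of cap below 0.02 m/s and contact force between cap and the arm below 0.1 N and contact force between cap and the fingers below 0.1 N and contact force between cap and tray below 0.1 N), for 0.2 s.
2. the fingers hold the tray with its pointer at the marker (x of pointer in the frame of marker between -0.005 and 0.005 m and linear speed of tray below 0.02 m/s and contact force between the fingers and tray above 1 N), for 0.3 s.
At the end, for the whole second after the job is handed in: The fingers hold the tray (over 1 N) at rest with its pointer within 5 mm of the marker's fin along the slide; the cap stands upright (within 0.12 rad) on the tabletop itself, untouched by robot or tray; each bystander is within 30 mm of where it was (all of step 1 and all of step 2 and distance of each of tweezers_tin, thermometer_case, pill_bottle, tape_roll, firstaid_box, flashlight, mug from where it was at the start of the episode below 0.03 m); the arm keeps its last pose, push and grip.
It fails at once if another thing on the table is moved by more than 30 mm (distance of any of tweezers_tin, thermometer_case, pill_bottle, tape_roll, firstaid_box, flashlight, mug from where it was at the start of the episode above 0.03 m).
It fails at once if the cap falls freely from more than 50 mm (height (world z) of cap above 0.05 m and contact force between cap and anything else below 0.01 N).
It also fails if it takes over 45 s, if anything falls off the work surface, if the arm or the gripper's body presses on something with over 40 N, if the wrist force passes 120 N, or if a joint passes its speed limit or range.

## Robot

A 7-joint arm with a two-finger parallel gripper is mounted at the origin on the work surface. World frame = base frame: x ahead of the robot, y to its left, z up, the work surface at z = 0. Lengths are in m, angles in rad, forces in N, time in s.
With the tool pointing down it reaches from about 0.425 to 0.875 m from the base axis. Payload 4.7 kg.
Tool frame: the origin (TCP) lies on the centre line of the jaws, within the pads' length; the fingertips stand 8 mm ahead of it and the grasp point (between the pads) lies 11 mm behind it; z points along the fingers, y is the direction in which the jaws open and shut (so a half turn about z gives the same grasp; the last joint's range is limited). The gripper opens to 87 mm and grips with 3 to 60 N. Pads are 19 mm wide; open, the fingers measure 117 mm over their backs; the gripper's body (75 mm by 190 mm) begins 51 mm behind the grasp point.
Start: joints at [-1.229, 0.321, -0.07, 1.45, 0.023, 1.371, -0.057], TCP at [0.209, 0.615, 0.231] pointing down, gripper open.
Joint ranges: [-2.86, 2.86], [-0.3, 2.09], [-1.38, 1.24], [0.06, 2.45], [-1.56, 4.7], [0.09, 2.05], [-2.69, 2.69]. Speed limits (rad/s): [2.57, 2.57, 3.14, 3.14, 3.14, 3.14, 3.14].

## Interface

Orientations are given as a rotation vector (axis times angle).
In Python, from bench import ctrl, cams, workorder gives the robot as it stands. The module is installed in compiled form; this text tells all that it offers.
- The arm moves only by the tool carry_out, never from a script. Its argument "rows" is a list of rows, each an object with "offset": the shift along the tool's x, y, z in m, a list of three; "rot": the turn, a rotation vector about the tool's x, y, z in degrees, a list of three; "gripper": the opening, from 0 (shut) to 1 (fully open). In form: [{"offset": [dx, dy, dz], "rot": [rx, ry, rz], "gripper": gripper}, ...]. A call has 1 to 10 rows; each row shifts and turns the commanded pose from where the row before left it, along the tool's axes as they then stand; what a row does not reach is not made up. A row lasts 1/8 s, in which the tool goes at most 62.5 mm and 10.7 degrees, less where a joint would pass 70% of its speed; a pose out of reach is approached as far as the arm can. A call is refused whole if a number of a shift passes 0.0625 or a number of a turn 10.7, either way. A call with a gripper value outside its range is refused whole. The fingers move at their own pace and stop on an object; "grip_force" is the grip in N (left out, the last holds). Time passes only in rows, so rows that do not move let the fingers close. It gives the time, the measured TCP pose, the force and the opening at its end, in the units of the state.
- ctrl.get_state(): the state, without advancing time (a new reading comes with each control period).
- cams.get_image(name): name is "side" or "top"; returns a dict with "img" (480x640x3 uint8, red, green, blue), "vfov" (degrees; the focal length in pixels is half the picture's height over the tangent of half this angle, whatever the lens; pixels are square), "cx", "cy" (the principal point, pixels), "k1" (the pictures are not rectified: a ray, as slopes to the right and down, at radius r is drawn at 1 + k1 r^2 times it, then the intrinsics apply), "R" (3x3) and "t" (3): a world point X has camera coordinates R X + t. Camera axes: x right, y down, z forward; pixel columns grow to the right and rows downward; lengths in m; the calibration is good to about 2 mm. A picture is of the moment at which its call begins. There is no depth.
- workorder.close_job(): hands the job in, once; it reports no verdict.
The state is a dict: "time": time; "joint_positions": joint angles; "qd": joint speeds; "joint_torque": joint torques, N m; "position": TCP position; "tool_rot": TCP orientation; "ft_force": force on the tool from outside, world axes, zero at the start; "torque": the same for the moment, N m; "grip_width": opening from 0.0 (shut) to 1.0 (fully open).
Only numpy, scipy, OpenCV 4.12 (cv2) and the standard library are available. Lean on these libraries where they do the work, as an engineer would, in place of code of your own. Each camera call takes 0.05 s, during which the arm holds its last target.

## Working session

There is one attempt and no reset: what is moved stays moved. The work goes in short steps, Python scripts to look and compute and a tool call to move; the robot and the scene stay as the last step left them, time stands still between calls to the robot, and variables do not carry over. Pictures are saved under pics/ and viewed, and the job is handed in when it is done.

Besides the shell and the picture viewer there is one more tool, called after "Call:" by a JSON object that holds its "fn" and its "kwargs", one argument or row to a line. carry_out: Moves the arm, as the interface text tells. Its arguments: {"type":"object","properties":{"rows":{"type":"array"},"grip_force":{"type":"number"}},"required":["rows"]}

```bash
mkdir -p pics
python3 - <<'E'
from bench import ctrl,cams
import cv2,pickle
for n in("side","top"):
    d=cams.get_image(n); cv2.imwrite(f"pics/{n}0.png",d["img"][:,:,::-1]); pickle.dump(d,open(f"{n}0.pkl","wb"))
    print(n,d["vfov"],d["cx"],d["cy"],d["k1"],d["R"],d["t"])
print(ctrl.get_state())
E
```

```text
side 42.94215221395174 317.4355528730216 242.07462078738752 -0.14165607527480895 [[-0.97215078 -0.23363532 -0.01836814]
 [-0.17118417  0.76144685 -0.6252157 ]
 [ 0.16005884 -0.6046596  -0.78023582]] [0.5610373  0.1512329  1.56975333]
top 54.40220010689731 312.19944960410373 235.84497112501217 -0.03041076575139585 [[ 0.00656273 -0.99990388 -0.01221294]
 [-0.99881662 -0.00596605 -0.0482677 ]
 [ 0.0481902   0.01251526 -0.99875977]] [0.01380214 0.55716191 1.5070272 ]
{'time': 0.1, 'joint_positions': array([-1.22889538,  0.32176756, -0.07007411,  1.45154037,  0.02258516,
        1.37080434, -0.0568964 ]), 'qd': array([ 3.52551814e-04, -2.18468541e-03, -4.31084342e-05, -3.46550424e-03,
       -1.03466134e-03, -2.59205217e-04, -1.65904337e-03]), 'joint_torque': array([-5.32259473e-04, -4.92573524e+01, -4.06156294e-01, -3.13402069e+01,
       -6.41855900e-02,  3.94625554e-02,  8.50384663e-05]), 'position': array([0.20916754, 0.61492005, 0.22956499]), 'tool_rot': array([-5.12544970e-01, -3.09929432e+00,  2.70357118e-03]), 'ft_force': array([0.25311792, 0.4695143 , 0.27556133]), 'torque': array([-0.00221987, -0.00152814, -0.02602224]), 'grip_width': 0.9967369995435934}
```

View pics/side0.png

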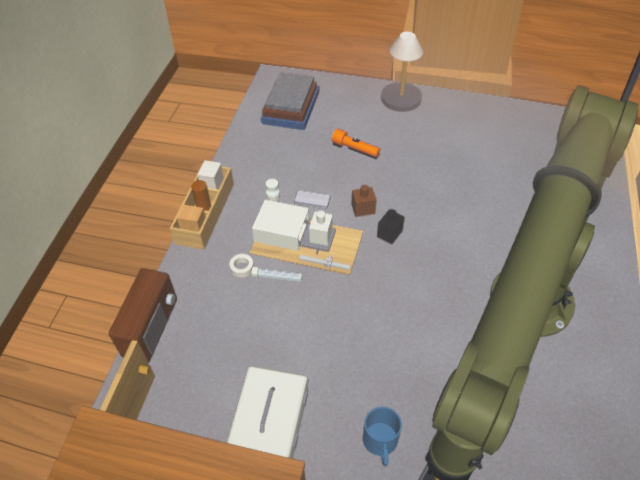

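View pics/top0.png

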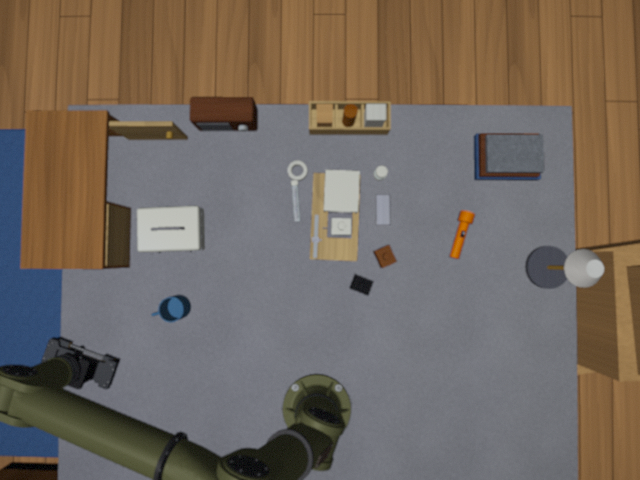

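```bash
cat > h.py <<'E'
import numpy as np,cv2,pickle
def K(d):
    f=240/np.tan(np.radians(d["vfov"])/2); return np.array([[f,0,d["cx"]],[0,f,d["cy"]],[0,0,1.]])
def dist(d): return np.array([d["k1"],0,0,0,0.])
def proj(d,X):
    return cv2.projectPoints(np.atleast_2d(np.array(X,float)),cv2.Rodrigues(np.array(d["R"]))[0],np.array(d["t"]),K(d),dist(d))[0][:,0]
def onz(d,uv,z):
    p=cv2.undistortPointsIter(np.array([[uv]],float),K(d),dist(d),None,None,(3,100,1e-12))[0,0]
    R=np.array(d["R"]);r=R.T@np.array([p[0],p[1],1]);c=-R.T@np.array(d["t"])
    return c+r*(z-c[2])/r[2]
def load(n): return pickle.load(open(n,"rb"))
def crop(d,u0,v0,w,h,s,fn,pts=()):
    im=cv2.resize(d["img"][v0:v0+h,u0:u0+w,::-1],None,fx=s,fy=s,interpolation=cv2.INTER_CUBIC)
    for p in pts: cv2.circle(im,(int((p[0]-u0+.5)*s),int((p[1]-v0+.5)*s)),2,(0,0,255),-1)
    cv2.imwrite(fn,im)
E
python3 - <<'E'
from h import *
crop(load("top0.pkl"),270,150,140,150,5 and 4,"pics/tc.png")
crop(load("side0.pkl"),220,170,190,125,4,"pics/sc.png")
E
```

```text
(no output)
```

View pics/tc.png

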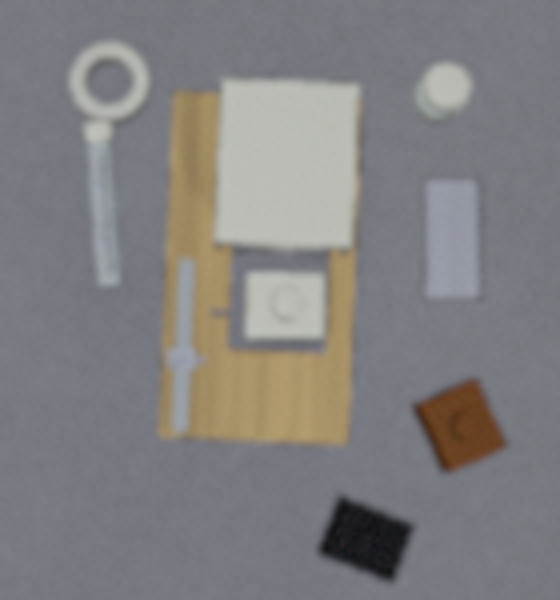

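View pics/sc.png

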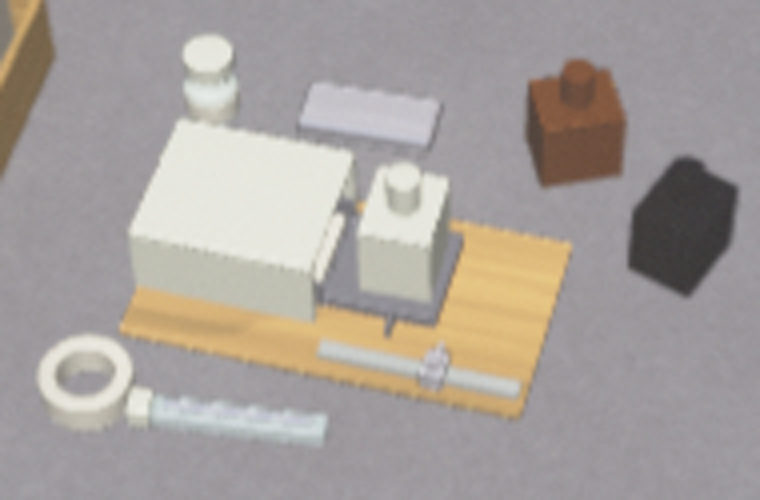

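```bash
cat > fit.py <<'E'
from h import *
from scipy.optimize import least_squares
T,S=load("top0.pkl"),load("side0.pkl")
q=lambda c,u0,v0:((c[0]+.5)/4-.5+u0,(c[1]+.5)/4-.5+v0)
obsT=[((173,92),(70,93,8)),((160,437),(-215,93,8)),((349,444),(-215,-62,8)),((222,80),(70,54,68)),((360,85),(70,-54,68)),((216,245),(-60,54,68)),((352,249),(-60,-54,68))]
obsS=[((572,243),(-215,-62,8)),((520,416),(-215,93,8)),((122,328),(70,93,8)),((183,122),(70,-54,68)),((355,152),(-60,-54,68)),((133,235),(70,54,68)),((318,262),(-60,54,68))]
def w(p,X):
    X=np.array(X)/1e3;c,s=np.cos(p[2]),np.sin(p[2]);X=np.atleast_2d(X)
    return np.c_[p[0]+c*X[:,0]-s*X[:,1],p[1]+s*X[:,0]+c*X[:,1],X[:,2]]
def res(p):
    r=[]
    for d,o,off in((T,obsT,(270,150)),(S,obsS,(220,170))):
        P=proj(d,w(p,[x for _,x in o])); r.append(P-[q(c,*off) for c,_ in o])
    return np.vstack(r).ravel()
if __name__=="__main__":
    f=least_squares(res,[.7,0,0],loss="soft_l1");p=f.x
    print(p,np.round(res(p).reshape(-1,2),1).tolist())
    np.save("disp.npy",p)
    print("post",w(p,(-112,0,76)),"pointer",w(p,(-112,56,22)))
    m=[(203,360)]
    def loc(X):
        c,s=np.cos(p[2]),np.sin(p[2]);v=X[:2]-p[:2];return (np.array([c*v[0]+s*v[1],-s*v[0]+c*v[1]])*1e3).round(1)
    for nm,d,c,off,z in [("knob",T,(288,302),(270,150),.114),("knobS",S,(403,172),(220,170),.114),("ptr",T,(216,313),(270,150),.022),("ptrS",S,(389,331),(220,170),.022),("fin",T,(203,360),(270,150),.024),("stud",T,(182,360),(270,150),.03),("studS",S,(437,350),(220,170),.035)]:
        X=onz(d,q(c,*off),z);print(nm,X.round(4),loc(X))
    pts=[(-112,56,22),(-142,40,22),(-142,-40,22),(-215,-62,8),(-60,54,68),(-112,0,114)]
    pts+=[(-157,y,z) for y in (60,82) for z in(8,24)]
    crop(T,270,150,140,150,4,"pics/tf.png",proj(T,w(p,pts)))
    crop(S,220,170,190,125,4,"pics/sf.png",proj(S,w(p,pts)))
    for nm,d,u,v in[("tin",T,383,209),("brown",T,385,257),("black",T,361,285),("mug",T,174,308),("flash",T,460,235),("thermTop",T,296,200),("thermEnd",T,296.5,221)]: print(nm,onz(d,(u,v),.02).round(3))
E
python3 fit.py
```

```text
[ 0.69225965 -0.07458338 -0.03408587] [[0.2, 0.1], [-0.1, 0.5], [0.2, 0.7], [0.0, 0.1], [-0.3, 0.1], [-0.1, -0.3], [0.2, 0.1], [0.6, -0.2], [0.7, -0.2], [-0.6, 0.4], [-0.7, -1.0], [0.6, 0.1], [-0.9, -0.9], [-1.3, 1.7]]
post [[ 0.5803247 -0.0707665  0.076    ]] pointer [[ 0.58223314 -0.01479903  0.022     ]]
knob [ 0.5854 -0.0733  0.114 ] [-106.8   -2.3]
knobS [ 0.5852 -0.0762  0.114 ] [-106.9   -5.3]
ptr [ 0.5827 -0.0197  0.022 ] [-111.3   51.2]
ptrS [ 0.5814 -0.0132  0.022 ] [-112.9   57.6]
fin [ 0.5445 -0.0093  0.024 ] [-149.9   60.2]
stud [0.5441 0.0076 0.03  ] [-150.8   77.1]
studS [0.5439 0.0051 0.035 ] [-151.    74.6]
tin [ 0.645 -0.212  0.02 ]
brown [ 0.49  -0.219  0.02 ]
black [ 0.399 -0.141  0.02 ]
mug [0.32  0.464 0.02 ]
flash [ 0.562 -0.462  0.02 ]
thermTop [0.673 0.071 0.02 ]
thermEnd [0.605 0.069 0.02 ]
```

View pics/tf.png

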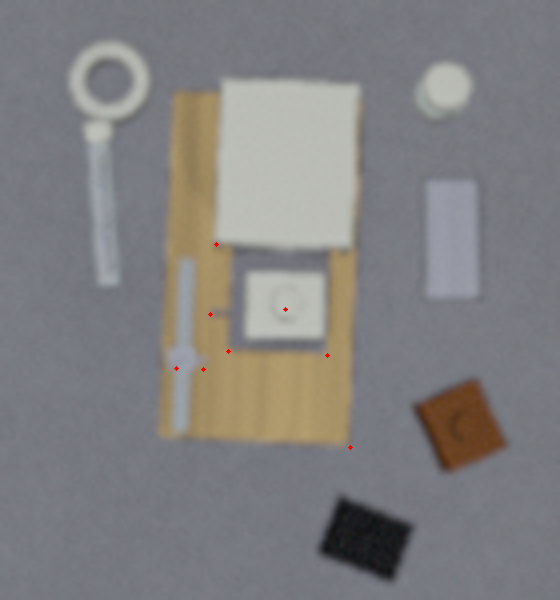

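View pics/sf.png

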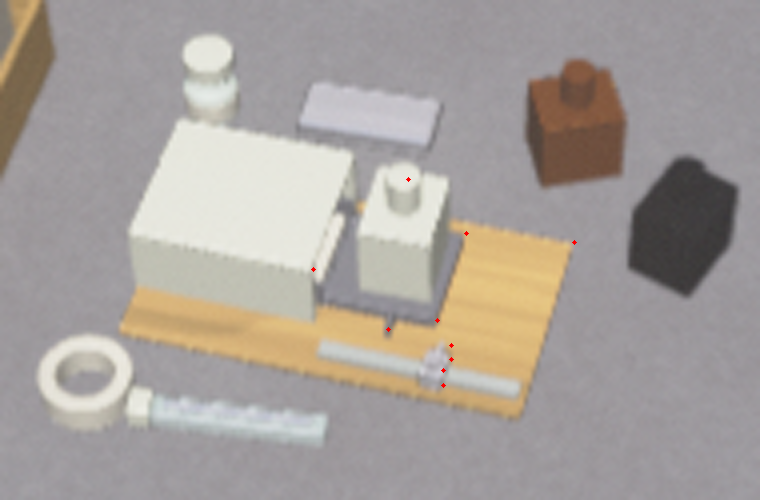

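```bash
cat > go.py <<'E'
from h import *
from bench import ctrl
from scipy.spatial.transform import Rotation as Ro
def plan(target,yaw):  # yaw = world angle of tool y axis (mod pi)
    s=ctrl.get_state();R=Ro.from_rotvec(s["tool_rot"])
    M=R.as_matrix()
    # tool y angle
    a=np.arctan2(M[1,1],M[0,1]);da=(yaw-a+np.pi/2)%np.pi-np.pi/2
    M2=np.c_[np.cross([np.cos(a+da),np.sin(a+da),0],[0,0,-1]),[np.cos(a+da),np.sin(a+da),0],[0,0,-1]]
    print("pos",s["position"].round(4),"yaw y",np.degrees(a).round(2),"tilt z",M[:,2].round(4),"j",s["joint_positions"].round(2),"grip",round(s["grip_width"],3),"F",s["ft_force"].round(2),"t",s["time"])
    print("offset in tool now",(M.T@(np.array(target)-s["position"])).round(4),"rot deg",np.degrees((R.inv()*Ro.from_matrix(M2)).as_rotvec()).round(2))
    print("offset after turn",(M2.T@(np.array(target)-s["position"])).round(4))
E
python3 -c "
from go import *
plan([.585,-.075,.231],np.pi/2-.034)"
```

```text
pos [0.2092 0.6149 0.2296] yaw y 71.22 tilt z [-5.0e-04 -1.7e-03 -1.0e+00] j [-1.23  0.32 -0.07  1.45  0.02  1.37 -0.06] grip 0.997 F [0.25 0.47 0.28] t 0.1
offset in tool now [-5.779e-01 -5.322e-01 -5.000e-04] rot deg [-1.000e-01 -1.000e-02 -1.683e+01]
offset after turn [-0.3991 -0.6767 -0.0014]
```

Call:
{"fn": "carry_out", "kwargs": {
  "rows": [
    {"offset": [0, 0, 0], "rot": [0, 0, -8.4], "gripper": 1},
    {"offset": [0, 0, 0], "rot": [0, 0, -8.4], "gripper": 1},
    {"offset": [-0.028, -0.048, 0], "rot": [0, 0, 0], "gripper": 1},
    {"offset": [-0.028, -0.048, 0], "rot": [0, 0, 0], "gripper": 1},
    {"offset": [-0.028, -0.048, 0], "rot": [0, 0, 0], "gripper": 1},
    {"offset": [-0.028, -0.048, 0], "rot": [0, 0, 0], "gripper": 1},
    {"offset": [-0.028, -0.048, 0], "rot": [0, 0, 0], "gripper": 1},
    {"offset": [-0.028, -0.048, 0], "rot": [0, 0, 0], "gripper": 1},
    {"offset": [-0.028, -0.048, 0], "rot": [0, 0, 0], "gripper": 1},
    {"offset": [-0.028, -0.048, 0], "rot": [0, 0, 0], "gripper": 1}
  ],
  "grip_force": 25
}}

```text
time: 1.35
position: [0.4203, 0.2221, 0.2304]
tool_rot: [-0.054, -3.141, -0.0]
ft_force: [0.9, -0.2, 0.2]
grip_width: 0.999
```

```bash
python3 -c "
from go import *
plan([.585,-.075,.231],np.pi/2-.034)"
```

```text
pos [0.4203 0.2221 0.2304] yaw y 88.02 tilt z [-0.e+00  2.e-04 -1.e+00] j [-0.76 -0.06  0.21  1.87  0.01  1.32  0.98] grip 0.999 F [ 0.9  -0.23  0.24] t 1.35
offset in tool now [-0.1748 -0.2912 -0.0007] rot deg [ 0.01 -0.   -0.03]
offset after turn [-0.1747 -0.2913 -0.0006]
```

Call:
{"fn": "carry_out", "kwargs": {
  "rows": [
    {"offset": [-0.029, -0.0485, 0], "rot": [0, 0, 0], "gripper": 1},
    {"offset": [-0.029, -0.0485, 0], "rot": [0, 0, 0], "gripper": 1},
    {"offset": [-0.029, -0.0485, 0], "rot": [0, 0, 0], "gripper": 1},
    {"offset": [-0.029, -0.0485, 0], "rot": [0, 0, 0], "gripper": 1},
    {"offset": [-0.029, -0.0485, 0], "rot": [0, 0, 0], "gripper": 0.7},
    {"offset": [-0.029, -0.0485, 0], "rot": [0, 0, 0], "gripper": 0.7},
    {"offset": [0, 0, 0.04], "rot": [0, 0, 0], "gripper": 0.7},
    {"offset": [0, 0, 0.04], "rot": [0, 0, 0], "gripper": 0.7},
    {"offset": [0, 0, 0], "rot": [0, 0, 0], "gripper": 0.7}
  ]
}}

```text
time: 2.48
position: [0.581, -0.0726, 0.1471]
tool_rot: [-0.054, -3.134, 0.0]
ft_force: [-0.5, 0.3, -0.3]
grip_width: 0.706
```

Run:
```python
from go import *
from bench import cams
plan([.585,-.075,.097],np.pi/2-.034)
for n,a in(("side",(220,130,190,150)),("top",(260,150,160,150))):
    d=cams.get_image(n);pickle.dump(d,open(n+"1.pkl","wb"));crop(d,*a,4,f"pics/{n}1c.png")
```

```text
pos [ 0.581  -0.0726  0.1471] yaw y 88.01 tilt z [-7.6e-03 -1.0e-04 -1.0e+00] j [-0.39  0.27  0.55  1.73 -0.15  1.19  1.73] grip 0.706 F [-0.53  0.26 -0.25] t 2.475
offset in tool now [-0.0045 -0.0022  0.0501] rot deg [-0.02 -0.43 -0.04]
offset after turn [-0.0041 -0.0022  0.0501]
```

View pics/side1c.png

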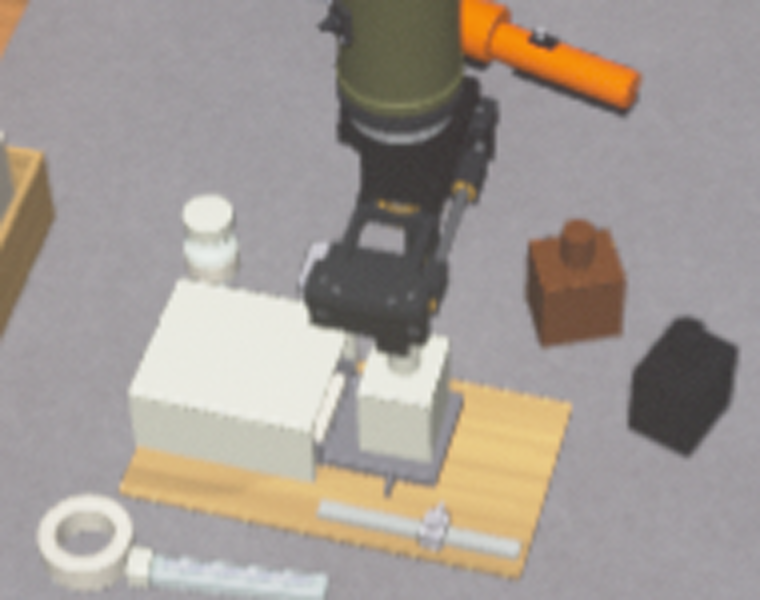

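View pics/top1c.png

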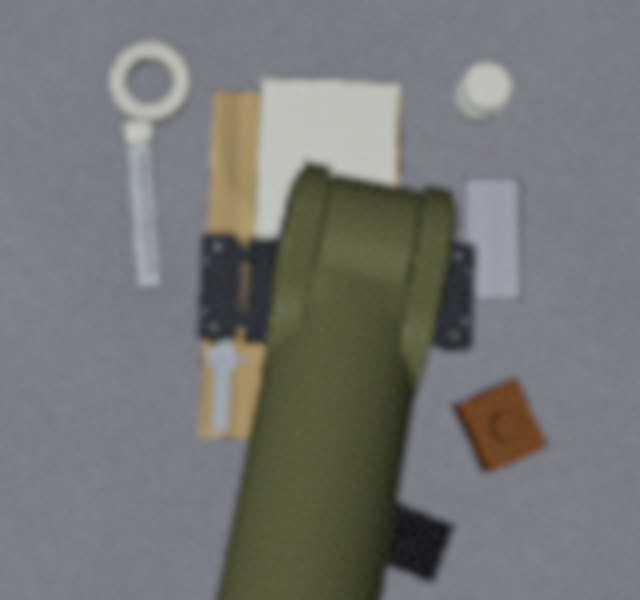

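The cap and knob (side crop (403,355)) sit under the open jaws, and the housing and bystanders are clear. Now I'll go down and grip.

Call:
{"fn": "carry_out", "kwargs": {
  "rows": [
    {"offset": [-0.004, -0.002, 0.025], "rot": [0, -0.4, 0], "gripper": 0.7},
    {"offset": [0, 0, 0.0125], "rot": [0, 0, 0], "gripper": 0.7},
    {"offset": [0, 0, 0.0125], "rot": [0, 0, 0], "gripper": 0.7},
    {"offset": [0, 0, 0], "rot": [0, 0, 0], "gripper": 0.7},
    {"offset": [0, 0, 0], "rot": [0, 0, 0], "gripper": 0.4},
    {"offset": [0, 0, 0], "rot": [0, 0, 0], "gripper": 0.2},
    {"offset": [0, 0, 0], "rot": [0, 0, 0], "gripper": 0.0},
    {"offset": [0, 0, 0], "rot": [0, 0, 0], "gripper": 0.0},
    {"offset": [0, 0, 0], "rot": [0, 0, 0], "gripper": 0.0},
    {"offset": [0, 0, 0], "rot": [0, 0, 0], "gripper": 0.0}
  ]
}}

```text
time: 3.82
position: [0.5879, -0.075, 0.1006]
tool_rot: [0.054, 3.134, 0.0]
ft_force: [0.9, 0.4, 0.9]
grip_width: 0.272
```

Run:
```python
from go import *
plan([.585,-.075,.187],np.pi/2-.034)
```

```text
pos [ 0.5879 -0.075   0.1006] yaw y 88.02 tilt z [ 7.e-03 -1.e-04 -1.e+00] j [-0.37  0.32  0.54  1.78 -0.18  1.09  1.76] grip 0.272 F [0.89 0.44 0.94] t 3.825
offset in tool now [ 0.0022 -0.0001 -0.0864] rot deg [ 0.01  0.4  -0.03]
offset after turn [ 0.0029 -0.0001 -0.0864]
```

Call:
{"fn": "carry_out", "kwargs": {
  "rows": [
    {"offset": [0, 0, -0.015], "rot": [0, 0, 0], "gripper": 0},
    {"offset": [0, 0, -0.025], "rot": [0, 0, 0], "gripper": 0},
    {"offset": [0, 0, -0.025], "rot": [0, 0, 0], "gripper": 0},
    {"offset": [0, 0, -0.025], "rot": [0, 0, 0], "gripper": 0},
    {"offset": [0, 0, -0.015], "rot": [0, 0, 0], "gripper": 0},
    {"offset": [0, 0, 0], "rot": [0, 0, 0], "gripper": 0}
  ]
}}

```text
time: 4.58
position: [0.5879, -0.0752, 0.207]
tool_rot: [0.054, 3.131, 0.0]
ft_force: [-0.4, -0.2, -0.5]
grip_width: 0.267
```

Run:
```python
from go import *
from bench import cams
plan([.56,.17,.205],np.pi/2-.034)
for n,a in(("side",(220,130,190,150)),):
    d=cams.get_image(n);pickle.dump(d,open(n+"2.pkl","wb"));crop(d,*a,4,f"pics/{n}2c.png")
```

```text
pos [ 0.5879 -0.0752  0.207 ] yaw y 88.02 tilt z [ 0.0096 -0.     -1.    ] j [-0.4   0.22  0.56  1.66 -0.12  1.29  1.72] grip 0.267 F [-0.36 -0.2  -0.45] t 4.575
offset in tool now [0.0364 0.2441 0.0017] rot deg [ 0.02  0.55 -0.04]
offset after turn [0.0362 0.2441 0.002 ]
```

View pics/side2c.png

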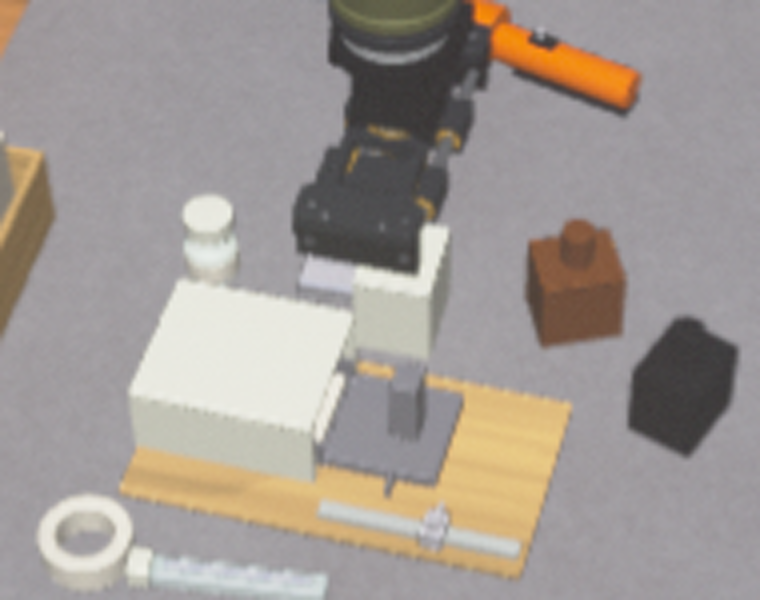

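Call:
{"fn": "carry_out", "kwargs": {
  "rows": [
    {"offset": [0.006, 0.041, 0], "rot": [0, 0.5, 0], "gripper": 0},
    {"offset": [0.006, 0.041, 0], "rot": [0, 0, 0], "gripper": 0},
    {"offset": [0.006, 0.041, 0], "rot": [0, 0, 0], "gripper": 0},
    {"offset": [0.006, 0.041, 0], "rot": [0, 0, 0], "gripper": 0},
    {"offset": [0.006, 0.04, 0], "rot": [0, 0, 0], "gripper": 0},
    {"offset": [0.006, 0.04, 0], "rot": [0, 0, 0], "gripper": 0},
    {"offset": [0, 0, 0.04], "rot": [0, 0, 0], "gripper": 0},
    {"offset": [0, 0, 0.04], "rot": [0, 0, 0], "gripper": 0},
    {"offset": [0, 0, 0.02], "rot": [0, 0, 0], "gripper": 0},
    {"offset": [0, 0, 0], "rot": [0, 0, 0], "gripper": 0}
  ]
}}

```text
time: 5.88
position: [0.5571, 0.1693, 0.1025]
tool_rot: [-0.054, -3.134, 0.004]
ft_force: [0.3, -0.5, -0.5]
grip_width: 0.266
```

Run:
```python
from go import *
from bench import cams
plan([.56,.17,.0786],np.pi/2-.034)
for n,a in(("side",(160,200,190,150)),("top",(190,150,160,150))):
    d=cams.get_image(n);pickle.dump(d,open(n+"3.pkl","wb"));crop(d,*a,4,f"pics/{n}3c.png")
```

```text
pos [0.5571 0.1693 0.1025] yaw y 88.02 tilt z [-0.0073 -0.0026 -1.    ] j [-0.67  0.29  0.39  1.78 -0.12  1.1   1.29] grip 0.266 F [ 0.3  -0.46 -0.47] t 5.875
offset in tool now [-0.0031  0.0009  0.0239] rot deg [-0.16 -0.41 -0.04]
offset after turn [-0.0029  0.0008  0.0239]
```

View pics/side3c.png

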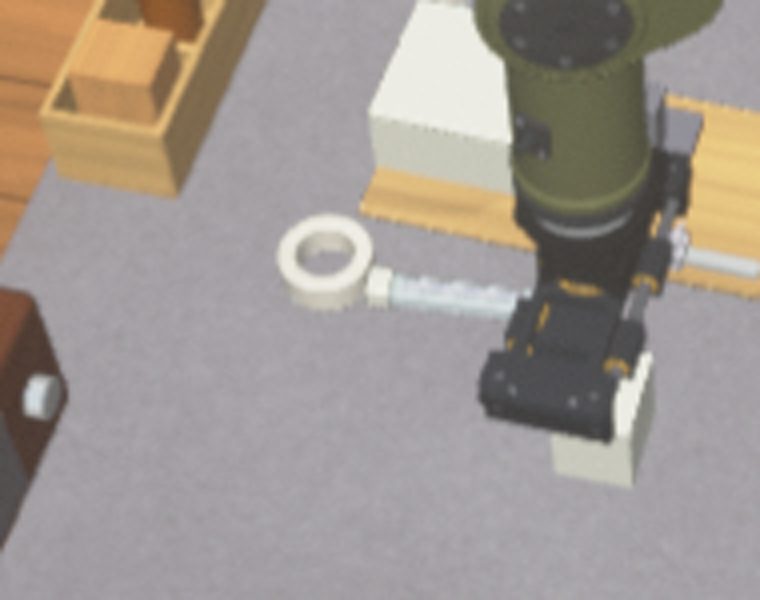

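View pics/top3c.png

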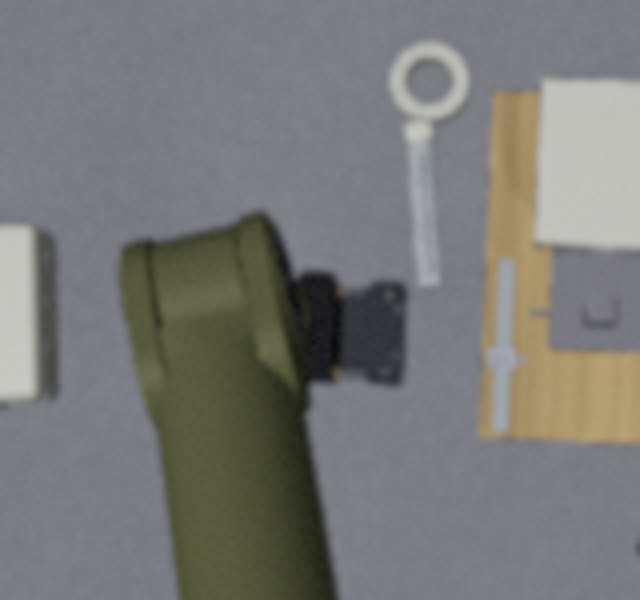

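Call:
{"fn": "carry_out", "kwargs": {
  "rows": [
    {"offset": [0, 0, 0.01], "rot": [0, -0.4, 0], "gripper": 0},
    {"offset": [0, 0, 0.008], "rot": [0, 0, 0], "gripper": 0},
    {"offset": [0, 0, 0.004], "rot": [0, 0, 0], "gripper": 0},
    {"offset": [0, 0, 0], "rot": [0, 0, 0], "gripper": 0},
    {"offset": [0, 0, 0], "rot": [0, 0, 0], "gripper": 0}
  ]
}}

```text
time: 6.6
position: [0.5597, 0.1701, 0.0838]
tool_rot: [0.054, 3.135, 0.0]
ft_force: [0.1, 0.5, -0.5]
grip_width: 0.268
```

Run:
```python
from go import *
plan([.56,.17,.0786],np.pi/2-.034)
```

```text
pos [0.5597 0.1701 0.0838] yaw y 88.02 tilt z [ 5.7e-03  1.0e-04 -1.0e+00] j [-0.67  0.31  0.39  1.8  -0.13  1.05  1.3 ] grip 0.268 F [ 0.08  0.53 -0.54] t 6.6
offset in tool now [-0.0003 -0.0001  0.0052] rot deg [ 0.01  0.33 -0.04]
offset after turn [-0.0003 -0.0001  0.0052]
```

Call:
{"fn": "carry_out", "kwargs": {
  "rows": [
    {"offset": [0, 0, 0.002], "rot": [0, 0, 0], "gripper": 0},
    {"offset": [0, 0, 0.002], "rot": [0, 0, 0], "gripper": 0},
    {"offset": [0, 0, 0], "rot": [0, 0, 0], "gripper": 0},
    {"offset": [0, 0, 0], "rot": [0, 0, 0], "gripper": 0}
  ]
}}

```text
time: 7.1
position: [0.5595, 0.17, 0.0796]
tool_rot: [0.054, 3.136, -0.0]
ft_force: [0.4, -0.3, -0.8]
grip_width: 0.267
```

Call:
{"fn": "carry_out", "kwargs": {
  "rows": [
    {"offset": [0, 0, 0.001], "rot": [0, 0, 0], "gripper": 0},
    {"offset": [0, 0, 0.001], "rot": [0, 0, 0], "gripper": 0},
    {"offset": [0, 0, 0], "rot": [0, 0, 0], "gripper": 0}
  ]
}}

```text
time: 7.48
position: [0.5598, 0.1704, 0.0785]
tool_rot: [0.054, 3.135, 0.001]
ft_force: [-1.4, 0.3, 4.7]
grip_width: 0.265
```

Call:
{"fn": "carry_out", "kwargs": {
  "rows": [
    {"offset": [0, 0, 0], "rot": [0, 0, 0], "gripper": 0.35},
    {"offset": [0, 0, 0], "rot": [0, 0, 0], "gripper": 0.6},
    {"offset": [0, 0, 0], "rot": [0, 0, 0], "gripper": 0.8},
    {"offset": [0, 0, 0], "rot": [0, 0, 0], "gripper": 0.8},
    {"offset": [0, 0, 0], "rot": [0, 0, 0], "gripper": 0.8},
    {"offset": [0, 0, -0.02], "rot": [0, 0, 0], "gripper": 0.8},
    {"offset": [0, 0, -0.04], "rot": [0, 0, 0], "gripper": 0.8},
    {"offset": [0, 0, -0.04], "rot": [0, 0, 0], "gripper": 0.8},
    {"offset": [0, 0, 0], "rot": [0, 0, 0], "gripper": 0.8},
    {"offset": [0, 0, 0], "rot": [0, 0, 0], "gripper": 0.8}
  ]
}}

```text
time: 8.72
position: [0.5586, 0.17, 0.1771]
tool_rot: [0.054, 3.137, -0.0]
ft_force: [-0.5, 0.6, 0.7]
grip_width: 0.806
```

Run:
```python
from go import *
from bench import cams
p=np.load("disp.npy")
from fit import w
P=w(p,(-112,0,55))[0];print(P)
plan([P[0],P[1],.177],np.pi/2-.034)
for n,a in(("side",(220,180,190,150)),("top",(190,150,160,150))):
    d=cams.get_image(n);pickle.dump(d,open(n+"4.pkl","wb"));crop(d,*a,4,f"pics/{n}4c.png")
```

```text
[ 0.5803247 -0.0707665  0.055    ]
pos [0.5586 0.17   0.1771] yaw y 88.02 tilt z [ 4.6e-03 -2.0e-04 -1.0e+00] j [-0.69  0.22  0.4   1.71 -0.09  1.23  1.27] grip 0.806 F [-0.46  0.57  0.65] t 8.725
offset in tool now [-3.010e-02 -2.399e-01  2.000e-04] rot deg [-0.    0.26 -0.03]
offset after turn [-2.990e-02 -2.399e-01  1.000e-04]
```

View pics/side4c.png

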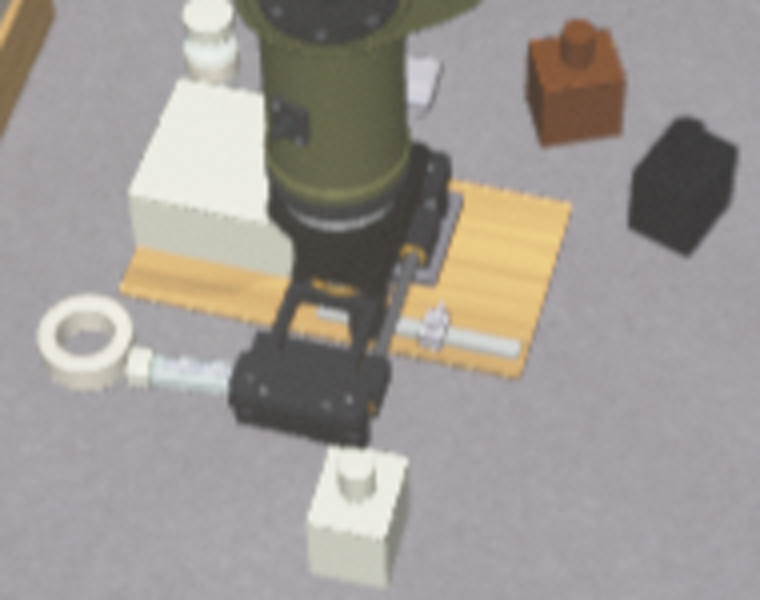

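View pics/top4c.png

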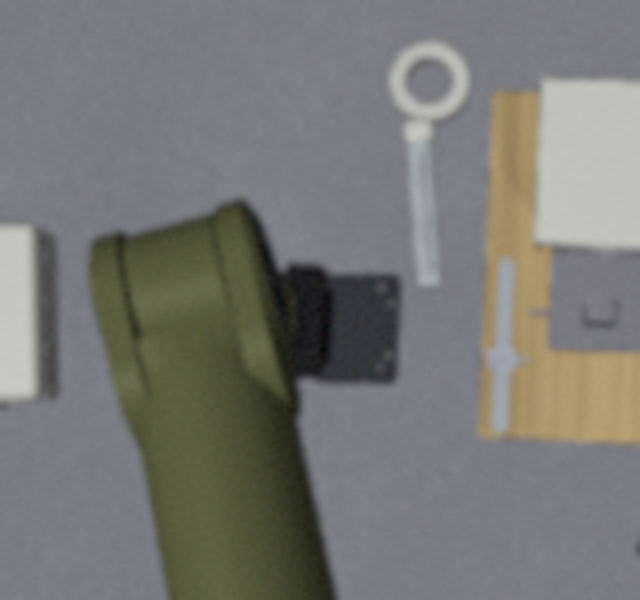

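Step 1: the cap stands upright on bare table (side crop (355,510)), let go. In the top crop the post shows at (600,312), pointer at (541,313) and fin at (520,358). Next I'll move over the post.

Call:
{"fn": "carry_out", "kwargs": {
  "rows": [
    {"offset": [-0.005, -0.04, 0], "rot": [0, 0, 0], "gripper": 0.8},
    {"offset": [-0.005, -0.04, 0], "rot": [0, 0, 0], "gripper": 0.8},
    {"offset": [-0.005, -0.04, 0], "rot": [0, 0, 0], "gripper": 0.8},
    {"offset": [-0.005, -0.04, 0], "rot": [0, 0, 0], "gripper": 0.8},
    {"offset": [-0.005, -0.04, 0], "rot": [0, 0, 0], "gripper": 0.8},
    {"offset": [-0.005, -0.04, 0], "rot": [0, 0, 0], "gripper": 0.8},
    {"offset": [0, 0, 0.04], "rot": [0, 0, 0], "gripper": 0.8},
    {"offset": [0, 0, 0.03], "rot": [0, 0, 0], "gripper": 0.8},
    {"offset": [0, 0, 0], "rot": [0, 0, 0], "gripper": 0.8},
    {"offset": [0, 0, 0], "rot": [0, 0, 0], "gripper": 0.8}
  ],
  "grip_force": 50
}}

```text
time: 10.07
position: [0.5813, -0.0709, 0.1083]
tool_rot: [0.054, 3.135, -0.001]
ft_force: [0.5, -0.1, 0.1]
grip_width: 0.804
```

Run:
```python
from go import *
from bench import cams
plan([.581,-.071,.044],np.pi/2-.034)
for n,a in(("side",(220,180,190,150)),):
    d=cams.get_image(n);pickle.dump(d,open(n+"5.pkl","wb"));crop(d,*a,4,f"pics/{n}5c.png")
```

```text
pos [ 0.5813 -0.0709  0.1083] yaw y 88.03 tilt z [ 5.6e-03 -4.0e-04 -1.0e+00] j [-0.39  0.3   0.54  1.78 -0.17  1.1   1.75] grip 0.804 F [ 0.47 -0.08  0.14] t 10.075
offset in tool now [ 0.0007 -0.0001  0.0643] rot deg [-0.01  0.32 -0.03]
offset after turn [ 0.0003 -0.0001  0.0643]
```

View pics/side5c.png

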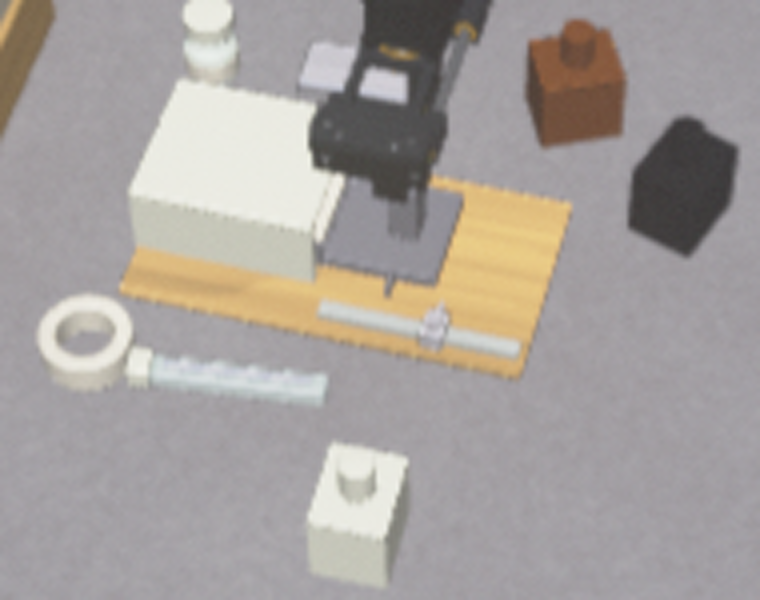

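Jaws are over the post (405,210). Going down and gripping.

Call:
{"fn": "carry_out", "kwargs": {
  "rows": [
    {"offset": [0, 0, 0.03], "rot": [0, 0, 0], "gripper": 0.8},
    {"offset": [0, 0, 0.02], "rot": [0, 0, 0], "gripper": 0.8},
    {"offset": [0, 0, 0.013], "rot": [0, 0, 0], "gripper": 0.8},
    {"offset": [0, 0, 0], "rot": [0, 0, 0], "gripper": 0.8},
    {"offset": [0, 0, 0], "rot": [0, 0, 0], "gripper": 0.5},
    {"offset": [0, 0, 0], "rot": [0, 0, 0], "gripper": 0.2},
    {"offset": [0, 0, 0], "rot": [0, 0, 0], "gripper": 0},
    {"offset": [0, 0, 0], "rot": [0, 0, 0], "gripper": 0},
    {"offset": [0, 0, 0], "rot": [0, 0, 0], "gripper": 0},
    {"offset": [0, 0, 0], "rot": [0, 0, 0], "gripper": 0}
  ]
}}

```text
time: 11.38
position: [0.5813, -0.0709, 0.0448]
tool_rot: [0.055, 3.136, 0.0]
ft_force: [0.6, 0.0, 0.5]
grip_width: 0.272
```

Call:
{"fn": "carry_out", "kwargs": {
  "rows": [
    {"offset": [0.004, 0, 0], "rot": [0, 0, 0], "gripper": 0},
    {"offset": [0.008, 0, 0], "rot": [0, 0, 0], "gripper": 0},
    {"offset": [0.008, 0, 0], "rot": [0, 0, 0], "gripper": 0},
    {"offset": [0.008, 0, 0], "rot": [0, 0, 0], "gripper": 0},
    {"offset": [0.007, 0, 0], "rot": [0, 0, 0], "gripper": 0},
    {"offset": [0, 0, 0], "rot": [0, 0, 0], "gripper": 0},
    {"offset": [0, 0, 0], "rot": [0, 0, 0], "gripper": 0}
  ]
}}

```text
time: 12.25
position: [0.5468, -0.0696, 0.0448]
tool_rot: [0.054, 3.134, -0.0]
ft_force: [4.6, 0.1, -3.6]
grip_width: 0.269
```

Run:
```python
from go import *
from bench import cams
plan([.544,-.071,.044],np.pi/2-.034)
for n,a in(("side",(290,220,70,55)),("top",(270,200,100,80))):
    d=cams.get_image(n);pickle.dump(d,open(n+"6.pkl","wb"));crop(d,*a,8 if n=="top" else 10,f"pics/{n}6c.png")
```

```text
pos [ 0.5468 -0.0696  0.0448] yaw y 88.03 tilt z [ 6.8e-03 -1.0e-04 -1.0e+00] j [-0.39  0.3   0.53  1.92 -0.19  0.96  1.77] grip 0.269 F [ 4.61  0.13 -3.57] t 12.25
offset in tool now [ 0.0027 -0.0015  0.0008] rot deg [ 0.01  0.39 -0.03]
offset after turn [ 0.0027 -0.0015  0.0008]
```

View pics/side6c.png

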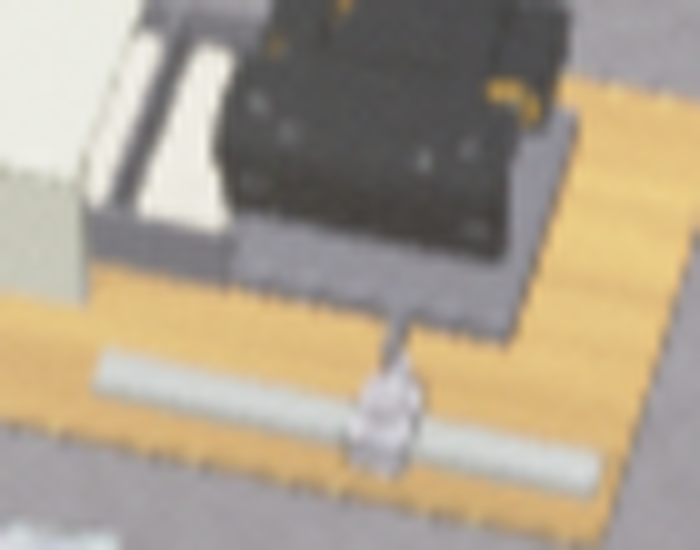

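View pics/top6c.png

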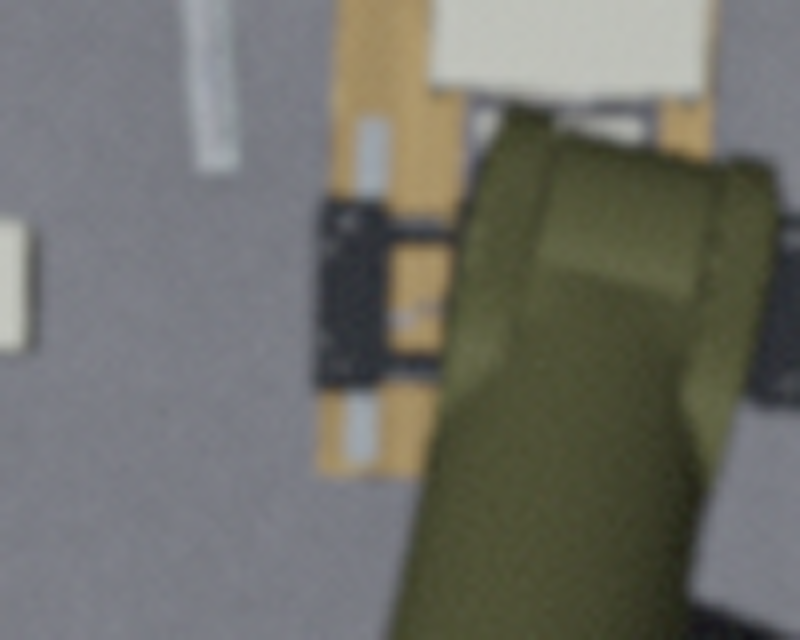

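Run:
```python
from h import *
a=load("top6.pkl");crop(a,314,228,20,20,28,"pics/z1.png")
b=load("top0.pkl");crop(b,310,220,22,27,22,"pics/z2.png")
A=cv2.imread("pics/z1.png");B=cv2.imread("pics/z2.png")
print(A.shape,B.shape)
s=load("side6.pkl");crop(s,322,248,18,22,27,"pics/z3.png")
# profiles in gray along columns
g=a["img"].astype(int).sum(2)
print("cols 318-326 rows 232-246, now R-B"); rb=a["img"][:,:,0].astype(int)-a["img"][:,:,2]
print(rb[232:247,317:326])
rb0=b["img"][:,:,0].astype(int)-b["img"][:,:,2]
print(rb0[222:246,316:328])
```

```text
(560, 560, 3) (594, 484, 3)
cols 318-326 rows 232-246, now R-B
[[ -4  17  44  60  62  63  62  60  55]
 [ -3  18  48  61  62  61  63  64  57]
 [ -4  18  47  62  64  63  63  63  53]
 [ -6  21  47  59  63  64  62  61  53]
 [ -4  24  49  62  62  59  58  57  44]
 [ -1  26  50  60  55  46  44  40  30]
 [ -4  19  33  42  40  34  31  27  21]
 [ -6   2  13  18  24  38  40  36  24]
 [ -7   3  11  19  30  48  57  50  37]
 [ -4  16  31  42  49  59  62  56  42]
 [ -2  19  41  56  59  60  61  55  39]
 [ -4   9  32  44  45  44  45  41  31]
 [ -6  -6   8  15  18  16  18  18  20]
 [-11 -10  -6  -7  -5  -9  -7   2  16]
 [ -7  -6  -5  -5  -8  -8  -7  -1  14]]
[[-14  -5  21  50  63  63  61  63  62  64  56  31]
 [-14  -2  22  53  63  63  62  61  62  65  57  31]
 [-14  -3  25  53  63  62  63  61  62  65  56  30]
 [-14  -3  25  53  63  63  63  61  62  62  56  32]
 [-13  -1  26  53  63  63  57  54  53  53  47  25]
 [-13  -1  27  54  62  59  45  34  31  31  26  12]
 [-13   1  32  56  63  57  47  31  26  26  22   6]
 [-12   1  32  57  63  60  54  49  50  46  40  14]
 [-14   2  32  59  64  62  61  60  61  60  48  21]
 [-13   1  31  57  64  62  61  61  64  61  49  22]
 [-13   1  32  57  63  62  63  61  64  61  49  17]
 [-12   2  34  58  63  61  62  63  63  60  47  15]
 [-13   3  38  60  62  62  60  61  62  61  45  13]
 [-11   5  38  60  64  60  61  62  62  59  43  14]
 [-13   1  29  56  64  64  61  60  62  62  49  23]
 [-14  -7  11  41  61  62  62  61  63  62  57  44]
 [-16 -13  -3  23  43  48  60  62  63  63  63  60]
 [-15 -15 -10   3  17  31  51  62  64  63  65  63]
 [-16 -16  -8   5  16  30  51  62  63  62  65  64]
 [-15 -11  -1  24  39  48  57  63  62  64  65  65]
 [-12  -3  19  46  60  62  60  60  62  63  64  64]
 [ -8   8  36  58  63  62  61  63  62  63  64  63]
 [ -7  13  44  61  64  62  61  61  62  62  64  64]
 [ -7  14  45  59  63  61  61  61  62  64  64  63]]
```

View pics/z1.png

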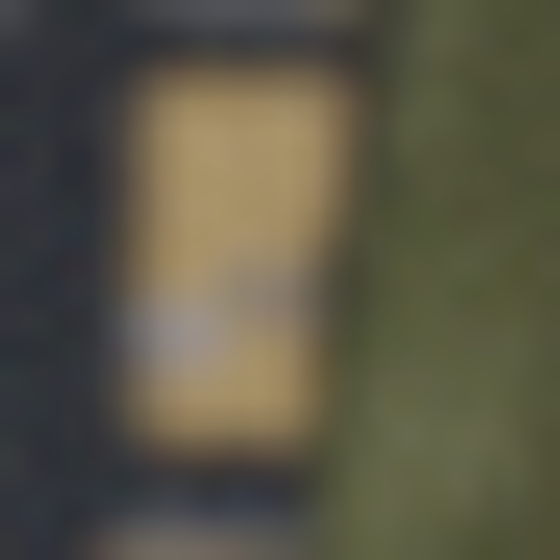

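View pics/z3.png

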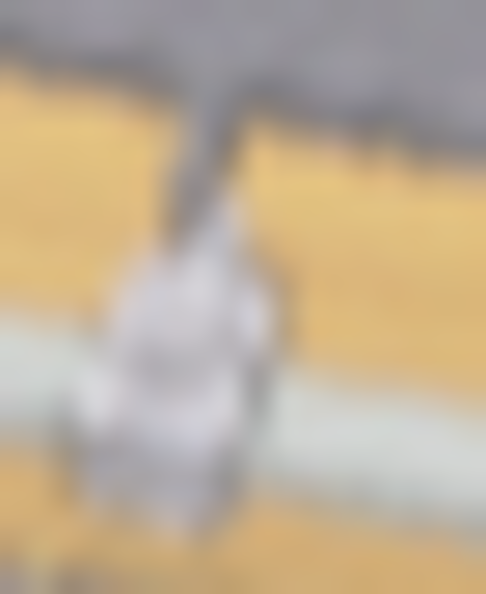

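Top view: pointer row 238.2 and fin row 239.6, so about 4.8 mm is still to go once the slant is counted.

Call:
{"fn": "carry_out", "kwargs": {
  "rows": [
    {"offset": [0.003, 0, 0], "rot": [0, 0, 0], "gripper": 0},
    {"offset": [0.002, 0, 0], "rot": [0, 0, 0], "gripper": 0},
    {"offset": [0, 0, 0], "rot": [0, 0, 0], "gripper": 0},
    {"offset": [0, 0, 0], "rot": [0, 0, 0], "gripper": 0},
    {"offset": [0, 0, 0], "rot": [0, 0, 0], "gripper": 0}
  ]
}}

```text
time: 12.98
position: [0.5421, -0.0694, 0.0448]
tool_rot: [0.054, 3.134, -0.0]
ft_force: [5.6, 0.5, -3.7]
grip_width: 0.274
```

Run:
```python
from go import *
from bench import cams
plan([.542,-.07,.044],np.pi/2-.034)
for n in("side","top"):
    d=cams.get_image(n);pickle.dump(d,open(n+"7.pkl","wb"))
    if n=="side":
        crop(d,220,180,190,150,4,"pics/s7.png");crop(d,322,248,18,22,27,"pics/z4.png")
    else:
        a=d; cv2.imwrite("pics/top7.png",d["img"][:,:,::-1])
rb=a["img"][:,:,0].astype(int)-a["img"][:,:,2]
print(rb[232:247,317:327])
```

```text
pos [ 0.5421 -0.0694  0.0448] yaw y 88.03 tilt z [ 7.1e-03 -2.0e-04 -1.0e+00] j [-0.39  0.29  0.53  1.93 -0.18  0.95  1.77] grip 0.274 F [ 5.65  0.48 -3.68] t 12.975
offset in tool now [ 0.0001 -0.0006  0.0008] rot deg [ 0.    0.41 -0.03]
offset after turn [ 0.0001 -0.0006  0.0008]
[[ -8   2  20  36  43  44  40  39  33  17]
 [ -5  12  38  54  57  59  57  55  50  33]
 [ -3  20  46  60  62  62  64  63  58  38]
 [ -4  22  50  62  63  62  63  63  59  38]
 [ -1  26  50  62  62  64  62  62  55  37]
 [ -1  25  50  60  63  63  65  62  51  32]
 [ -2  19  36  44  48  51  54  51  40  25]
 [ -5   5  12  16  23  29  32  30  22  16]
 [ -7   6  13  16  21  27  28  26  18  18]
 [  0  21  36  42  44  49  46  44  28  20]
 [  5  32  49  60  61  64  60  54  32  25]
 [  3  27  49  60  62  62  59  52  34  25]
 [ -3  16  38  52  53  55  51  46  32  25]
 [ -7   1  16  32  32  35  34  30  25  25]
 [-10  -8  -5   5   6   5   9   8  19  27]]
```

View pics/z4.png

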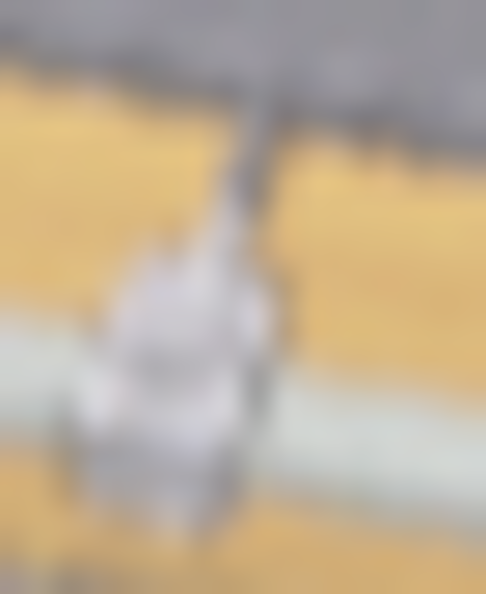

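View pics/s7.png

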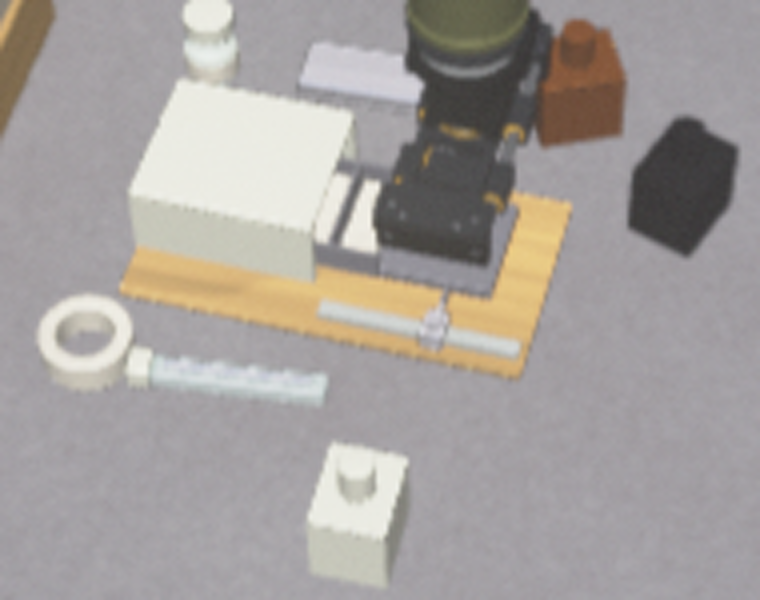

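View pics/top7.png

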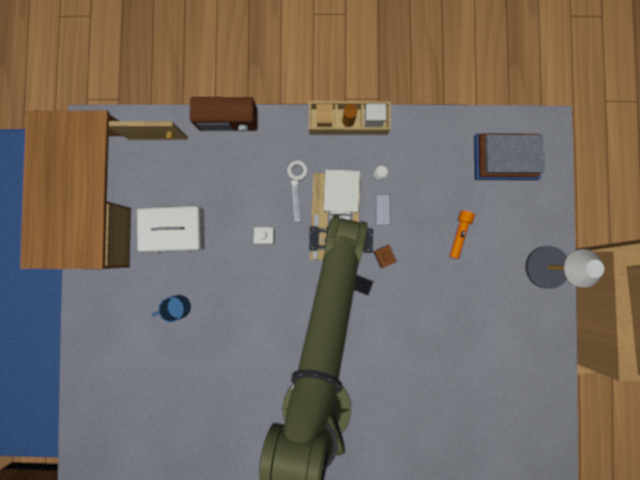

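Pointer and fin are in line in both views: both at row 239.5 from above, and one straight line in the side crop. The cap is upright and the bystanders look unmoved. One short settle, then I'll hand in.

Call:
{"fn": "carry_out", "kwargs": {
  "rows": [
    {"offset": [0, 0, 0], "rot": [0, 0, 0], "gripper": 0},
    {"offset": [0, 0, 0], "rot": [0, 0, 0], "gripper": 0},
    {"offset": [0, 0, 0], "rot": [0, 0, 0], "gripper": 0}
  ]
}}

```text
time: 13.45
position: [0.5421, -0.0694, 0.0448]
tool_rot: [0.054, 3.134, -0.0]
ft_force: [6.0, -0.6, -3.1]
grip_width: 0.271
```

```bash
python3 -c "
from bench import workorder
print(workorder.close_job())"
```

```text
the job is handed in; nothing more can be done
None
```

I lifted the white cap off by its knob and set it upright on bare tabletop at about (0.56, 0.17). Then I gripped the post at 50 N, pulled the tray out about 39 mm and kept holding it. The job was handed in at 13.5 s of the 45 s; the hand-in reports no verdict.

**Last checks:**
- **Pointer:** in the top picture the pointer and the marker's fin are at the same row, to within about 1 mm. The side picture also shows them in one line.
- **Grip:** the jaws are closed on the post at 24 mm, with about 6 N of pull from the spring, and the arm is at rest.
- **Cap and bystanders:** the cap is standing upright and untouched, and I could see no bystander moved.

**What did not quite agree:** the tool settled up to 4 mm from where it was commanded on some moves, and there was a residual tool tilt of about 0.4°. The distance to the marker came out between 37 and 39 mm in my early estimates, so I set the final position from the picture after most of the pull.

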